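# Find the rack wheel with the worn bearing

## Robot

A 6-joint arm with a two-finger parallel gripper is mounted at the origin on the work surface. World frame = base frame: x ahead of the robot, y to its left, z up, the work surface at z = 0. Lengths are in mm, angles in rad, forces in N, time in s.
With the tool pointing down it reaches from about 350 to 775 mm from the base axis. Payload 7.3 kg.
Tool frame: the origin (TCP) lies on the centre line of the jaws, within the pads' length; the fingertips stand 22 mm ahead of it and the grasp point (between the pads) lies 3 mm ahead of it; z points along the fingers, y is the direction in which the jaws open and shut (so a half turn about z gives the same grasp; the last joint's range is limited). The gripper opens to 92 mm and grips with 3 to 60 N. Pads are 19 mm wide; open, the fingers measure 130 mm over their backs; the gripper's body (75 mm by 190 mm) begins 47 mm behind the grasp point.
Start: joints at [1.194, 0.342, 1.524, -0, 1.275, -0.146], TCP at [120.08, 511.1, 248.741] pointing down, gripper open.
Joint ranges: [-2.53, 2.53], [-0.77, 2.02], [0.04, 2.7], [-1, 4.14], [0.28, 2.66], [-3.11, 3.11]. Speed limits (rad/s): [2.57, 2.57, 3.14, 3.14, 3.14, 3.14].

## Interface

Orientations are given as [roll, pitch, yaw] about the fixed x, y, z axes, in that order (R = Rz(yaw) Ry(pitch) Rx(roll)).
In Python, from plant import get_obs, capture, close_job gives the robot as it stands.
- The arm moves only by the tool carry_out, never from a script. Its arguments are lists of equal length, an entry for each row: "xyz": the shift along the tool's x, y, z scaled (see below), a list of three; "dr": the turn, a rotation vector about the tool's x, y, z scaled (see below), a list of three. A call has 1 to 8 rows; each row shifts and turns the commanded pose from where the row before left it, along the tool's axes as they then stand; what a row does not reach is not made up. The controller multiplies each number of a shift by 0.06 m and each number of a turn by 8 degrees. A row lasts 1/8 s, in which the tool goes at most 62.5 mm and 10.7 degrees, less where a joint would pass 70% of its speed; a pose out of reach is approached as far as the arm can. A call with a number of a shift or a turn outside -1 to 1 is refused whole. A call with a gripper value outside its range is refused whole. "gripper" is the gripper's target within -1 to 1 (fully open at 1, half-way at 0, shut at -1), set as the call begins (left out, the last holds). The fingers move at their own pace and stop on an object; the grip force is fixed at half the most. Time passes only in rows, so rows that do not move let the fingers close. It gives the time, the measured TCP pose, the force and the opening at its end, in the units of the state.
- get_obs(): the state, without advancing time (a new reading comes with each control period).
- capture(name): name is "scene" or "top" or "wrist"; returns a dict with "image" (480x640x3 uint8, blue, green, red), "fx", "fy", "cx", "cy" (pixels), "D" ([k1, k2, p1, p2, k3] as OpenCV has them; the pictures are not rectified), "pose" (4x4, takes a point from camera to world coordinates). Camera axes: x right, y up, looking along -z (the intrinsics and any distortion apply to the point x, -y, -z); pixel columns grow to the right and rows downward; lengths in mm; the calibration is good to about 2 mm. A picture is of the moment at which its call begins. There is no depth.
- close_job(): hands the job in, once; it reports no verdict.
The state is a dict: "time": time; "joint_positions": joint angles; "dq": joint speeds; "tau": joint torques, N m; "tool_pos": TCP position; "tcp_rot": TCP orientation; "contact_force": force on the tool from outside, world axes, zero at the start; "moment": the same for the moment, N m; "grip_width": finger opening in mm.
Only numpy, scipy, OpenCV 4.12 (cv2) and the standard library are available. Lean on these libraries where they do the work, as an engineer would, in place of code of your own. Each camera call takes 0.05 s, during which the arm holds its last target.

## Task

One of the three wheels on the upturned rack rail has a worn bearing: push the tops of the wheels gently with a finger, first to the right and then to the left, without clamping or shoving them, until you find the one that rocks on its axle. Leave that wheel leaning fully to the left, then press its brake pedal fully down so that the fitter can see which it is. Leave the other two brakes off and the things lying around where they are.

Things in the scene. Friction and masses are not known exactly. Their poses are not given: they have to be found in the camera images.
- rail: aluminium foot rail of a tray rack, clamped upside down to the table: 70 x 420 x 30 mm, lying along its own y axis, origin at the middle of its underside. Its x axis points away from the robot, y to the left (yaw within 0.25 rad of the world). Three wheels in steel forks stand up from it at y = +130, 0 and -130 mm. One of the three, any of them and not seen from outside, has a worn bearing.
- wheel_1: left-hand (+y of the rail) rubber-tyred wheel, 100 mm across, 28 mm wide; origin at its centre on the axle, 97 mm above the table; the axle lies along the rail's y. It can spin about the axle. The fork's cheeks rise to 107 mm above the table, 28.5 to 32.5 mm to either side of the wheel's mid-plane, within 17 mm of the axle in x, so the upper 38 mm of the wheel stands free.
- top_1 (a point): uppermost point of that wheel's tread (middle of its width), 50 mm from the axle, 147 mm above the table; it moves left or right as the wheel leans but not as it spins.
- rock_1 (a joint): lean of that wheel out of upright about the rail's x axis, rad; positive = its top leans to the left (+y of the rail), negative = to the right. A sound bearing gives only about 0.01 rad either way and then a firm, slightly springy stop (less than 0.03 rad at 15 N). The worn one leans freely, under about 1.5 to 2 N at the rim, to a stop at about 0.27 rad either way and stays leaning where it is left. All start upright.
- pedal_1 (a point): spot to press on the brake pedal of that wheel: on the upper face of a steel tab, 40 mm wide and 72 mm long, that sticks out of the fork towards the robot and slopes up; the spot is 50 mm from the pedal's hinge, which lies along the rail's y, 64 mm nearer the robot than the axle and 72 mm above the table.
- brake_1 (a joint): angle of that pedal, rad: 0 = up (off), 0.5 = fully down (on); the pressing spot sinks about 24 mm. It takes about 3 N and stays where it is left.
- wheel_2: middle rubber-tyred wheel, 100 mm across, 28 mm wide; origin at its centre on the axle, 97 mm above the table; the axle lies along the rail's y. It can spin about the axle. The fork's cheeks rise to 107 mm above the table, 28.5 to 32.5 mm to either side of the wheel's mid-plane, within 17 mm of the axle in x, so the upper 38 mm of the wheel stands free.
- top_2 (a point): uppermost point of that wheel's tread (middle of its width), 50 mm from the axle, 147 mm above the table; it moves left or right as the wheel leans but not as it spins.
- rock_2 (a joint): lean of that wheel out of upright about the rail's x axis, rad; positive = its top leans to the left (+y of the rail), negative = to the right. A sound bearing gives only about 0.01 rad either way and then a firm, slightly springy stop (less than 0.03 rad at 15 N). The worn one leans freely, under about 1.5 to 2 N at the rim, to a stop at about 0.27 rad either way and stays leaning where it is left. All start upright.
- pedal_2 (a point): spot to press on the brake pedal of that wheel: on the upper face of a steel tab, 40 mm wide and 72 mm long, that sticks out of the fork towards the robot and slopes up; the spot is 50 mm from the pedal's hinge, which lies along the rail's y, 64 mm nearer the robot than the axle and 72 mm above the table.
- brake_2 (a joint): angle of that pedal, rad: 0 = up (off), 0.5 = fully down (on); the pressing spot sinks about 24 mm. It takes about 3 N and stays where it is left.
- wheel_3: right-hand (-y of the rail) rubber-tyred wheel, 100 mm across, 28 mm wide; origin at its centre on the axle, 97 mm above the table; the axle lies along the rail's y. It can spin about the axle. The fork's cheeks rise to 107 mm above the table, 28.5 to 32.5 mm to either side of the wheel's mid-plane, within 17 mm of the axle in x, so the upper 38 mm of the wheel stands free.
- top_3 (a point): uppermost point of that wheel's tread (middle of its width), 50 mm from the axle, 147 mm above the table; it moves left or right as the wheel leans but not as it spins.
- rock_3 (a joint): lean of that wheel out of upright about the rail's x axis, rad; positive = its top leans to the left (+y of the rail), negative = to the right. A sound bearing gives only about 0.01 rad either way and then a firm, slightly springy stop (less than 0.03 rad at 15 N). The worn one leans freely, under about 1.5 to 2 N at the rim, to a stop at about 0.27 rad either way and stays leaning where it is left. All start upright.
- pedal_3 (a point): spot to press on the brake pedal of that wheel: on the upper face of a steel tab, 40 mm wide and 72 mm long, that sticks out of the fork towards the robot and slopes up; the spot is 50 mm from the pedal's hinge, which lies along the rail's y, 64 mm nearer the robot than the axle and 72 mm above the table.
- brake_3 (a joint): angle of that pedal, rad: 0 = up (off), 0.5 = fully down (on); the pressing spot sinks about 24 mm. It takes about 3 N and stays where it is left.
- nut: steel nut, 34 mm wide, 14 mm high, on the table close before the rail, between the left and middle pedals; origin under its centre; leave it alone.
- bush: brass flanged bush, 32 mm wide, 26 mm high, on the table close before the rail, between the middle and right pedals; origin under its centre; leave it alone.
- wrench: steel wrench, 130 mm long, flat on the table beyond the rail; leave it alone.
- grease: round can, 68 mm wide, 75 mm high, on the table beyond the rail; origin under its centre; leave it alone.
- bolts: grey plastic tray, 100 x 140 x 45 mm, beyond the rail; origin under its centre; leave it alone.
- spare: spare wheel lying flat, 100 mm wide, 28 mm high, at the left; origin under its centre; leave it alone.
- turner: kitchen turner, 280 mm long, lying on the table at the right; leave it alone.

How it is judged (in metres and radians):
On the way, in this order (a step that is already met when the one before it is completed fails the run):
1. a wheel with play is leaned over to the right (value of joint any of rock_1, rock_2, rock_3 below -0.22 rad), for 0.1 s.
2. it is leaned over to the left (value of joint any of rock_1, rock_2, rock_3 above 0.22 rad), for 0.1 s.
3. its brake is pressed down, with the wheel still leaning to the left and the other brakes off (((value of joint rock_1 above 0.22 rad and value of joint brake_1 above 0.42 rad and value of joint each of brake_2, brake_3 below 0.1 rad) or (value of joint rock_2 above 0.22 rad and value of joint brake_2 above 0.42 rad and value of joint each of brake_1, brake_3 below 0.1 rad) or (value of joint rock_3 above 0.22 rad and value of joint brake_3 above 0.42 rad and value of joint each of brake_1, brake_2 below 0.1 rad))), for 0.2 s.
At the end, for the whole second after the job is handed in: The wheel with the worn bearing leans to the left by more than 0.22 rad, its brake pedal is down beyond 0.42 rad, and the pedals of the other two are up (below 0.1 rad) (((value of joint rock_1 above 0.22 rad and value of joint brake_1 above 0.42 rad and value of joint each of brake_2, brake_3 below 0.1 rad) or (value of joint rock_2 above 0.22 rad and value of joint brake_2 above 0.42 rad and value of joint each of brake_1, brake_3 below 0.1 rad) or (value of joint rock_3 above 0.22 rad and value of joint brake_3 above 0.42 rad and value of joint each of brake_1, brake_2 below 0.1 rad))); the robot touches nothing.
It fails at once if a wheel is pushed or squeezed with more than 15 N (contact force between anything else and wheel_1 above 15 N or contact force between anything else and wheel_2 above 15 N or contact force between anything else and wheel_3 above 15 N).
It fails at once if a thing lying around is moved by more than 30 mm (distance of any of nut, bush, wrench, grease, bolts, spare, turner from where it was at the start of the episode above 0.03 m).
It also fails if it takes over 58 s, if anything falls off the work surface, if the arm or the gripper's body presses on something with over 40 N, if the wrist force passes 120 N, or if a joint passes its speed limit or range.

## Working session

There is one attempt and no reset: what is moved stays moved. The work goes in short steps, Python scripts to look and compute and a tool call to move; the robot and the scene stay as the last step left them, time stands still between calls to the robot, and variables do not carry over. Pictures are saved under pics/ and viewed, and the job is handed in when it is done.

Besides the shell and the picture viewer there is one more tool, called after "Emit:" as a command line: name --argument value ..., lists and objects as JSON in quotes. carry_out: Moves the arm, as the interface text tells. Shifts and turns lie within -1 to 1; 1 stands for 0.06 m of shift or 8 degrees of turn. Its arguments: {"type":"object","properties":{"xyz":{"type":"array"},"dr":{"type":"array"},"gripper":{"type":"number"}},"required":["xyz","dr"]}

```bash
mkdir -p pics
python3 - <<'E'
from plant import get_obs, capture
import cv2,numpy as np
o=get_obs();print(o)
for n in["scene","top"]:
    c=capture(n);cv2.imwrite(f"pics/{n}0.png",c["image"]);print(n,c["fx"],c["fy"],c["cx"],c["cy"],c["D"],np.round(c["pose"],3).tolist())
    np.savez(f"{n}0.npz",**{k:np.array(v) for k,v in c.items()})
E
```

```text
{'time': 0.0, 'joint_positions': array([ 1.19396070e+00,  3.42709828e-01,  1.52504181e+00, -2.05364051e-05,
        1.27539574e+00, -1.45984304e-01]), 'dq': array([ 0.00075889,  0.00167441,  0.00143776, -0.00016168,  0.00182819,
       -0.00071226]), 'tau': array([ 5.30632315e-04, -4.31222713e+01, -2.44233209e+01,  7.19577447e-02,
        5.54866449e-02, -5.80361939e-05]), 'tool_pos': array([119.95605054, 510.71628027, 248.04297893]), 'tcp_rot': array([-3.14005161e+00, -2.06731114e-04,  2.91074717e+00]), 'contact_force': array([ 0.37163147,  0.44578288, -1.36424871]), 'moment': array([-0.00781751,  0.0181566 ,  0.00799809]), 'grip_width': 91.88506852561278}
scene 434.245377143359 434.245377143359 321.4648565299323 241.78339190812696 [-0.05262777  0.          0.          0.          0.        ] [[-0.862, -0.289, 0.417, 967.611], [0.508, -0.498, 0.703, 651.427], [0.005, 0.817, 0.576, 684.349], [0.0, 0.0, 0.0, 1.0]]
top 504.095098110321 504.095098110321 323.35529720790896 245.0668181602593 [0.03082347 0.         0.         0.         0.        ] [[-0.001, 0.999, -0.046, 491.466], [-1.0, -0.003, -0.028, -56.37], [-0.028, 0.046, 0.999, 1129.781], [0.0, 0.0, 0.0, 1.0]]
```

View pics/scene0.png

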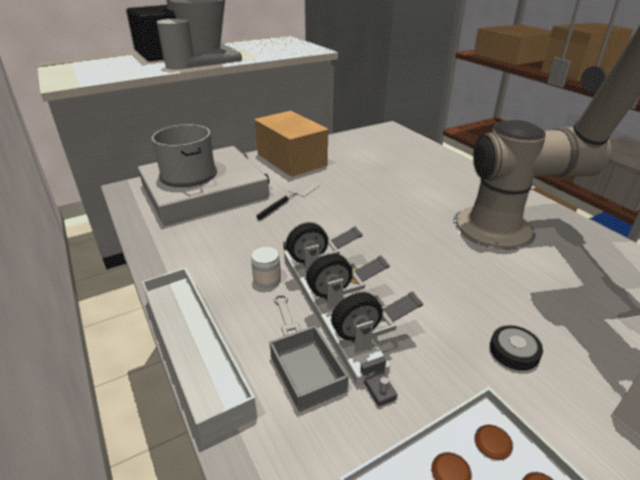

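View pics/top0.png

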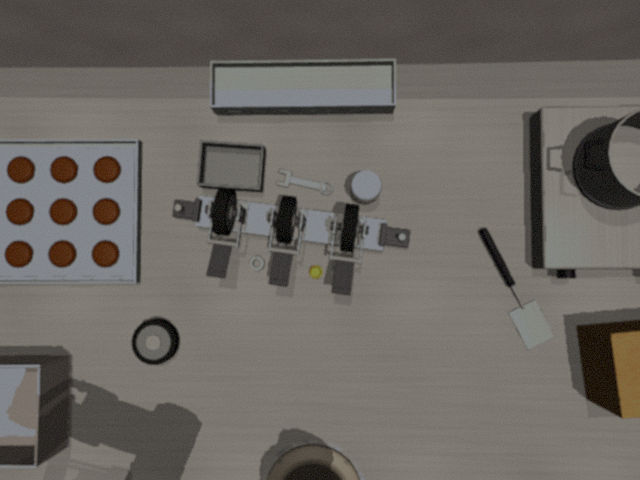

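```bash
cat > h.py <<'E'
import numpy as np,cv2
def ray(c,uv):
    K=np.array([[c["fx"],0,c["cx"]],[0,c["fy"],c["cy"]],[0,0,1.]],float)
    p=cv2.undistortPoints(np.array(uv,float).reshape(-1,1,2),K,np.array(c["D"],float)).reshape(-1,2)
    d=np.c_[p[:,0],-p[:,1],-np.ones(len(p))]@np.array(c["pose"])[:3,:3].T
    return np.array(c["pose"])[:3,3],d
def plane(c,uv,z):
    o,d=ray(c,uv);return o+d*((z-o[2])/d[:,2])[:,None]
def proj(c,P):
    T=np.linalg.inv(np.array(c["pose"]));P=np.atleast_2d(P)@T[:3,:3].T+T[:3,3]
    K=np.array([[c["fx"],0,c["cx"]],[0,c["fy"],c["cy"]],[0,0,1.]],float)
    P=P*[1,-1,-1]
    return cv2.projectPoints(P.reshape(-1,1,3),np.zeros(3),np.zeros(3),K,np.array(c["D"],float))[0].reshape(-1,2)
E
python3 - <<'E'
import numpy as np,cv2
from h import *
t=dict(np.load("top0.npz"));s=dict(np.load("scene0.npz"))
cv2.imwrite("pics/tc.png",cv2.resize(t["image"][175:305,165:415],None,fx=3.2,fy=3.2,interpolation=cv2.INTER_CUBIC))
cv2.imwrite("pics/sc.png",cv2.resize(s["image"][210:410,260:440],None,fx=3,fy=3,interpolation=cv2.INTER_CUBIC))
# dark tyres
for n,c,roi in(("top",t,(180,260,200,370)),("scene",s,(215,345,280,390))):
    g=c["image"].max(2);m=np.zeros_like(g);r=roi
    m[r[0]:r[1],r[2]:r[3]]=(g[r[0]:r[1],r[2]:r[3]]<45)*255
    k,_,st,ce=cv2.connectedComponentsWithStats(m)
    for i in range(1,k):
        if st[i,4]>80: print(n,st[i],ce[i])
E
```

```text
top [210 187  31  48 913] [223.00766703 210.54326396]
top [273 196  23  48 745] [284.73020134 219.3704698 ]
top [341 204  18  48 609] [349.05582923 227.51067323]
scene [285 224  42  39 464] [302.46982759 238.31681034]
scene [307 255  45  43 599] [325.50918197 271.01669449]
scene [332 294  50  47 748] [352.4157754  312.15641711]
```

View pics/tc.png

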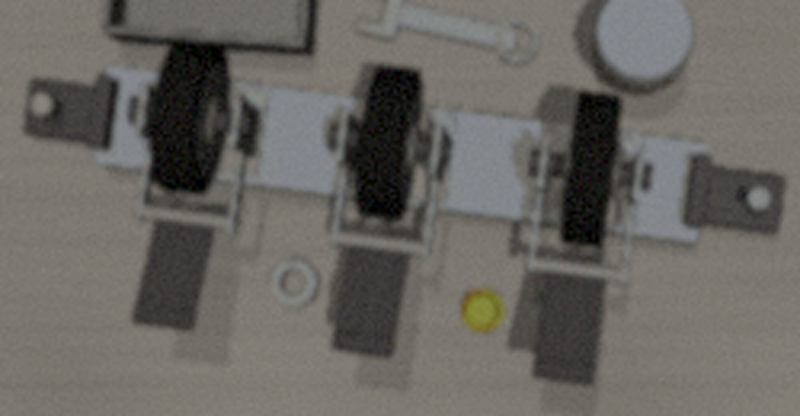

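View pics/sc.png

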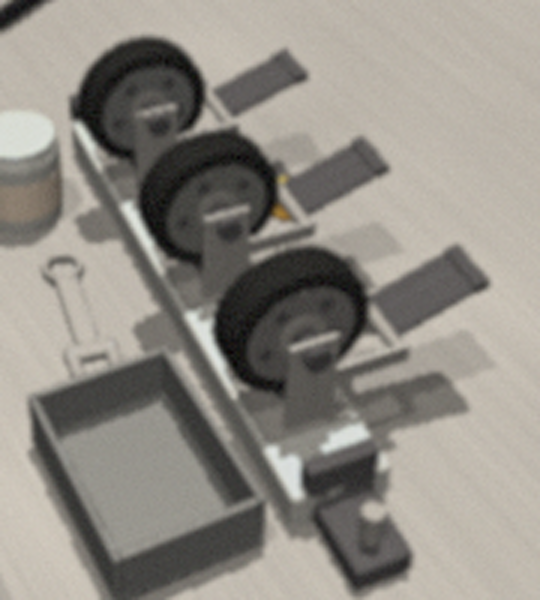

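Run:
```python
import numpy as np,cv2
from h import *
t=dict(np.load("top0.npz"));s=dict(np.load("scene0.npz"))
f=lambda a:np.array(a,float)/3.2+[165-.35,175-.35]
C=plane(t,f([(110,68),(98,163),(695,242),(707,148)]),30);print(C.round(1))
print([np.linalg.norm(C[i]-C[(i+1)%4]).round(1) for i in range(4)])
o=C.mean(0);d=(C[0]+C[1]-C[2]-C[3]);yaw=np.arctan2(-d[0],d[1]);print("origin",o,"yaw",yaw)
x=np.array([np.cos(yaw),np.sin(yaw),0]);y=np.array([-np.sin(yaw),np.cos(yaw),0]);o[2]=0
np.savez("rail.npz",o=o,x=x,y=y,yaw=yaw)
for n,c,off,k in(("top",t,(165,175),3.2),("scene",s,(260,210),3)):
    im=cv2.imread("pics/%sc.png"%n[0])
    for yy in(130,0,-130):
        w=o+yy*y+[0,0,97]
        P=[w+14*e*y+50*(np.cos(a)*x+np.sin(a)*np.array([0,0,1])) for e in(1,-1) for a in np.linspace(0,2*np.pi,40)]
        P+=[o+yy*y-64*x+[0,0,72],w+[0,0,50]]
        print(n,yy,(w+[0,0,50]).round(1))
        for q in proj(c,np.array(P)): cv2.circle(im,tuple(int(v) for v in (q-off+.35)*k),2,(0,255,255),-1)
        for el in(0.2,.4,.6):
            q=proj(c,o+yy*y-(64+50*np.cos(el))*x+[0,0,72+50*np.sin(el)])[0]
            cv2.circle(im,tuple(int(v) for v in (q-off+.35)*k),2,(0,0,255),-1)
    cv2.imwrite("pics/%so.png"%n[0],im)
```

```text
[[ 651.7  248.5   30. ]
 [ 586.1  256.2   30. ]
 [ 530.8 -152.9   30. ]
 [ 594.9 -161.5   30. ]]
[np.float64(66.1), np.float64(412.8), np.float64(64.7), np.float64(413.9)]
origin [590.85161091  47.56925936  30.        ] yaw -0.13603710830570873
top 130 [608.5 176.4 147. ]
top 0 [590.9  47.6 147. ]
top -130 [573.2 -81.2 147. ]
scene 130 [608.5 176.4 147. ]
scene 0 [590.9  47.6 147. ]
scene -130 [573.2 -81.2 147. ]
```

View pics/to.png

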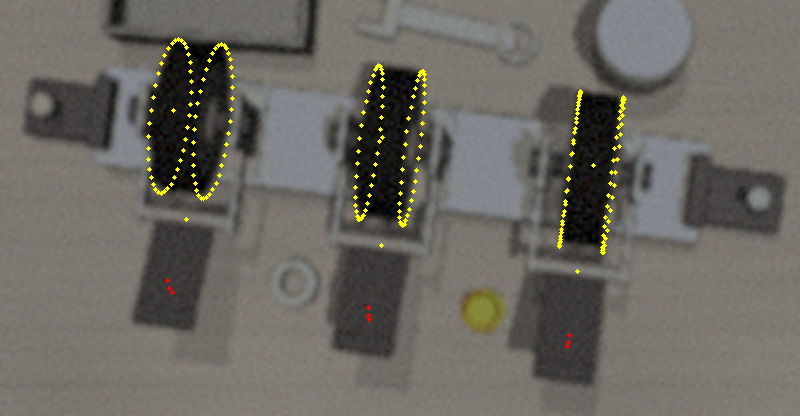

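View pics/so.png

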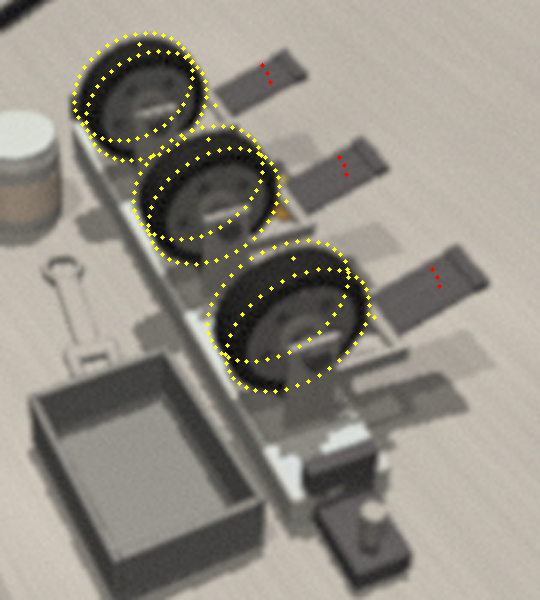

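Rail: origin at (591, 48), yaw −0.136 (66 × 413 mm measured against 70 × 420). The overlay puts the tyres within about 3 mm. The jaws will straddle each wheel, half open, with tool y along rail y.

Emit:
carry_out --xyz '[[0,0,0],[-0.55,-0.276,0],[-0.55,-0.276,0],[-0.55,-0.276,0],[-0.55,-0.276,0],[-0.55,-0.276,0],[-0.55,-0.276,0],[-0.55,-0.276,0]]' --dr '[[0,0,-0.68],[0,0,0],[0,0,0],[0,0,0],[0,0,0],[0,0,0],[0,0,0],[0,0,0]]' --gripper 0.3

```text
time: 1.1
tool_pos: [334.0, 364.1, 248.4]
tcp_rot: [-3.141, -0.0, 3.006]
contact_force: [0.2, 0.2, 0.0]
grip_width: 59.6
```

Emit:
carry_out --xyz '[[-0.55,-0.276,0],[-0.55,-0.276,0],[-0.55,-0.276,0],[-0.55,-0.276,0],[-0.55,-0.276,0],[-0.55,-0.276,0],[-0.55,-0.276,0],[-0.55,-0.276,0]]' --dr '[[0,0,0],[0,0,0],[0,0,0],[0,0,0],[0,0,0],[0,0,0],[0,0,0],[0,0,0]]'

```text
time: 2.1
tool_pos: [577.6, 197.1, 248.2]
tcp_rot: [-3.141, -0.001, 3.006]
contact_force: [0.7, 0.1, -0.1]
grip_width: 59.7
```

```bash
cat > st.py <<'E'
from plant import get_obs
import numpy as np
def st():
    r=np.load("rail.npz");o=get_obs();p=o["tool_pos"]-r["o"];f=o["contact_force"]
    print("t",o["time"],"tcp",o["tool_pos"].round(1),"rpy",o["tcp_rot"].round(3),"rail",(p@r["x"]).round(2),(p@r["y"]).round(2),"F rail",(f@r["x"]).round(2),(f@r["y"]).round(2),f[2].round(2),"w",round(o["grip_width"],1))
    return o
if __name__=="__main__": st()
E
python3 st.py
```

```text
t 2.1 tcp [577.6 197.1 248.2] rpy [-3.141e+00 -1.000e-03  3.006e+00] rail -33.4 146.39 F rail 0.65 0.2 -0.12 w 59.7
```

Emit:
carry_out --xyz '[[-0.55,-0.273,0],[0,0,0.5],[0,0,0.4],[0,0,0]]' --dr '[[0,0,0],[0,0,0],[0,0,0],[0,0,0]]'

```text
time: 2.6
tool_pos: [606.1, 176.9, 192.3]
tcp_rot: [-3.14, -0.005, 3.006]
contact_force: [-0.4, 0.7, 0.6]
grip_width: 59.9
```

Run:
```python
from plant import capture
import cv2,numpy as np
from st import st
o=st()
for n in["scene","wrist"]:
    c=capture(n);im=c["image"]
    cv2.imwrite(f"pics/{n}1.png",im if n=="wrist" else cv2.resize(im[180:380,260:440],None,fx=3,fy=3,interpolation=cv2.INTER_CUBIC));
    np.savez(f"{n}1.npz",**{k:np.array(v) for k,v in c.items()})
```

```text
t 2.6 tcp [606.1 176.9 192.3] rpy [-3.14  -0.005  3.006] rail -2.41 130.22 F rail -0.54 0.64 0.63 w 59.9
```

View pics/wrist1.png

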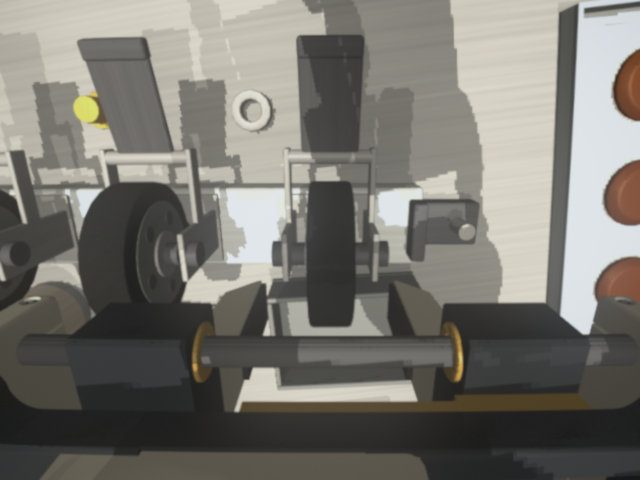

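View pics/scene1.png

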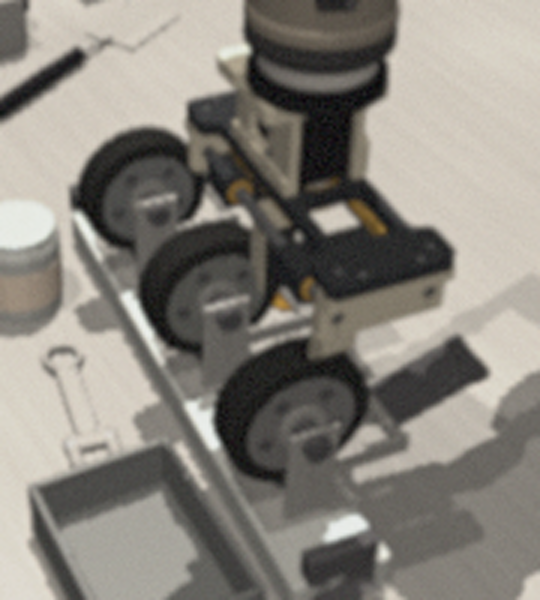

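The wheel sits central between the jaws (column 330 against jaw centre 329). Going down now, then approaching from the left.

Emit:
carry_out --xyz '[[0,0,0.35],[0,0,0.3],[0,-0.1,0],[0,-0.06,0],[0,0,0]]' --dr '[[0,0,0],[0,0,0],[0,0,0],[0,0,0],[0,0,0]]'

```text
time: 3.32
tool_pos: [606.7, 167.4, 157.2]
tcp_rot: [3.141, 0.002, 3.005]
contact_force: [-0.2, 0.1, 1.0]
grip_width: 59.3
```

```bash
python3 st.py
```

```text
t 3.325 tcp [606.7 167.4 157.2] rpy [3.141e+00 2.000e-03 3.005e+00] rail -0.56 120.9 F rail -0.19 0.05 1.02 w 59.3
```

Emit:
carry_out --xyz '[[0,-0.02,0],[0,-0.02,0]]' --dr '[[0,0,0],[0,0,0]]'

```text
time: 3.58
tool_pos: [605.8, 165.4, 156.0]
tcp_rot: [3.141, 0.001, 3.006]
contact_force: [-0.2, 0.1, 0.3]
grip_width: 59.5
```

```bash
python3 st.py
```

```text
t 3.575 tcp [605.8 165.4 156. ] rpy [3.141e+00 1.000e-03 3.006e+00] rail -1.13 118.76 F rail -0.2 0.12 0.25 w 59.5
```

Emit:
carry_out --xyz '[[0,-0.02,0]]' --dr '[[0,0,0]]'

```text
time: 3.7
tool_pos: [605.5, 164.2, 155.8]
tcp_rot: [3.142, 0.0, 3.006]
contact_force: [0.0, 0.5, 0.4]
grip_width: 59.5
```

```bash
python3 st.py
```

```text
t 3.7 tcp [605.5 164.2 155.8] rpy [3.142 0.    3.006] rail -1.26 117.51 F rail -0.04 0.46 0.36 w 59.5
```

Emit:
carry_out --xyz '[[0,-0.02,0]]' --dr '[[0,0,0]]'

```text
time: 3.82
tool_pos: [605.4, 163.1, 155.7]
tcp_rot: [3.141, 0.0, 3.006]
contact_force: [0.0, 2.4, 0.1]
grip_width: 59.3
```

Emit:
carry_out --xyz '[[0,-0.02,0]]' --dr '[[0,0,0]]'

```text
time: 3.95
tool_pos: [605.4, 162.2, 156.0]
tcp_rot: [3.141, 0.0, 3.006]
contact_force: [-0.8, 1.8, 1.7]
grip_width: 59.9
```

Emit:
carry_out --xyz '[[0,-0.015,0]]' --dr '[[0,0,0]]'

```text
time: 4.08
tool_pos: [605.3, 161.3, 156.0]
tcp_rot: [3.141, 0.001, 3.006]
contact_force: [-0.1, 2.2, 2.4]
grip_width: 59.3
```

```bash
python3 st.py
```

```text
t 4.075 tcp [605.3 161.3 156. ] rpy [3.141e+00 1.000e-03 3.006e+00] rail -1.11 114.6 F rail -0.38 2.19 2.41 w 59.3
```

Emit:
carry_out --xyz '[[0,-0.015,0]]' --dr '[[0,0,0]]'

```text
time: 4.2
tool_pos: [605.1, 160.2, 156.0]
tcp_rot: [3.141, 0.001, 3.006]
contact_force: [0.1, 2.6, 2.5]
grip_width: 59.9
```

Emit:
carry_out --xyz '[[0,-0.015,0]]' --dr '[[0,0,0]]'

```text
time: 4.32
tool_pos: [605.0, 159.2, 155.9]
tcp_rot: [3.141, 0.001, 3.006]
contact_force: [0.8, 2.3, 2.2]
grip_width: 59.7
```

Emit:
carry_out --xyz '[[0,-0.015,0]]' --dr '[[0,0,0]]'

```text
time: 4.45
tool_pos: [604.9, 158.2, 155.9]
tcp_rot: [3.141, 0.0, 3.006]
contact_force: [-0.0, 2.9, 2.2]
grip_width: 59.4
```

Run:
```python
from plant import capture
import cv2
from st import st
o=st()
cv2.imwrite("pics/w2.png",capture("wrist")["image"])
```

```text
t 4.45 tcp [604.9 158.2 155.9] rpy [3.141 0.    3.006] rail -1.11 111.54 F rail -0.41 2.83 2.24 w 59.4
```

View pics/w2.png

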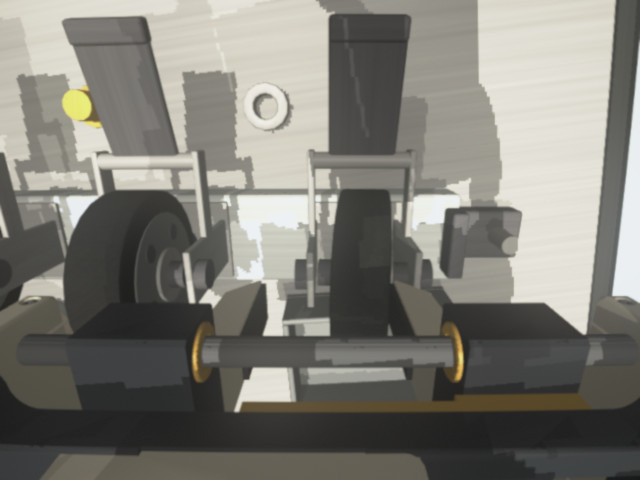

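Wheel 1 gives way at a steady 2–3 N, so it is the worn one. It has moved about 5 mm. I'll keep going right until the force rises.

Emit:
carry_out --xyz '[[0,-0.015,0],[0,-0.015,0]]' --dr '[[0,0,0],[0,0,0]]'

```text
time: 4.75
tool_pos: [604.6, 156.4, 155.8]
tcp_rot: [3.141, 0.0, 3.006]
contact_force: [-0.1, 1.7, 3.0]
grip_width: 59.5
```

Emit:
carry_out --xyz '[[0,-0.015,0]]' --dr '[[0,0,0]]'

```text
time: 4.88
tool_pos: [604.4, 155.5, 155.8]
tcp_rot: [3.141, 0.0, 3.006]
contact_force: [-0.0, 2.0, 1.9]
grip_width: 60.0
```

Emit:
carry_out --xyz '[[0,-0.013,0]]' --dr '[[0,0,0]]'

```text
time: 5.0
tool_pos: [604.3, 154.7, 155.8]
tcp_rot: [3.141, 0.0, 3.006]
contact_force: [-0.3, 3.0, 3.4]
grip_width: 59.7
```

```bash
python3 st.py
```

```text
t 5.0 tcp [604.3 154.7 155.8] rpy [3.141 0.    3.006] rail -1.2 108.0 F rail -0.67 2.94 3.39 w 59.7
```

Emit:
carry_out --xyz '[[0,-0.012,0]]' --dr '[[0,0,0]]'

```text
time: 5.12
tool_pos: [604.2, 154.0, 155.8]
tcp_rot: [3.141, 0.0, 3.006]
contact_force: [0.8, 2.5, 2.8]
grip_width: 59.7
```

Emit:
carry_out --xyz '[[0,-0.01,0]]' --dr '[[0,0,0]]'

```text
time: 5.25
tool_pos: [604.1, 153.4, 155.8]
tcp_rot: [3.141, 0.0, 3.006]
contact_force: [0.7, 2.0, 2.7]
grip_width: 59.9
```

Emit:
carry_out --xyz '[[0,-0.01,0]]' --dr '[[0,0,0]]'

```text
time: 5.38
tool_pos: [604.1, 153.0, 155.8]
tcp_rot: [3.141, 0.0, 3.006]
contact_force: [1.3, 4.1, 3.5]
grip_width: 59.5
```

```bash
python3 st.py
```

```text
t 5.375 tcp [604.1 153.  155.8] rpy [3.141 0.    3.006] rail -1.21 106.25 F rail 0.7 4.25 3.51 w 59.5
```

Emit:
carry_out --xyz '[[0,-0.008,0]]' --dr '[[0,0,0]]'

```text
time: 5.5
tool_pos: [604.0, 152.8, 155.8]
tcp_rot: [3.141, 0.0, 3.006]
contact_force: [0.2, 4.8, 3.7]
grip_width: 59.7
```

Emit:
carry_out --xyz '[[0,-0.006,0]]' --dr '[[0,0,0]]'

```text
time: 5.62
tool_pos: [604.0, 152.7, 155.8]
tcp_rot: [3.14, 0.0, 3.006]
contact_force: [1.1, 6.4, 2.2]
grip_width: 59.5
```

Run:
```python
from plant import capture
import cv2
from st import st
o=st()
cv2.imwrite("pics/w3.png",capture("wrist")["image"])
```

```text
t 5.625 tcp [604.  152.7 155.8] rpy [3.14  0.    3.006] rail -1.22 105.96 F rail 0.22 6.51 2.23 w 59.5
```

View pics/w3.png

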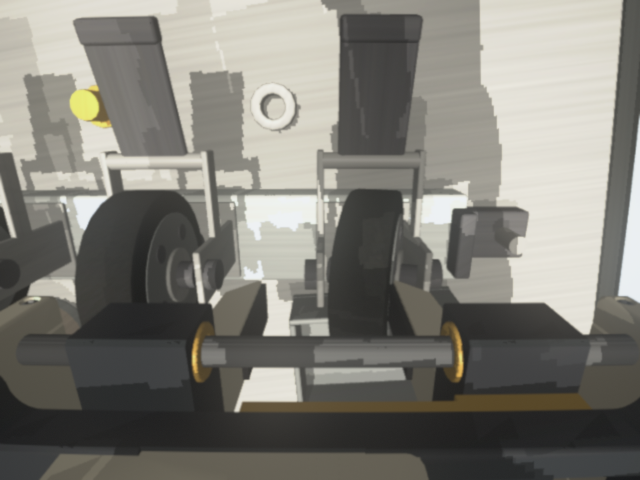

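Stop reached at 6.5 N: the wheel is fully right after about 10.7 mm of travel at the tip, i.e. ≈ −0.28 rad. Now across to the left.

Emit:
carry_out --xyz '[[0,0.15,0],[0,0.15,0],[0,0.1,0],[0,0,0]]' --dr '[[0,0,0],[0,0,0],[0,0,0],[0,0,0]]'

```text
time: 6.18
tool_pos: [607.0, 176.3, 155.4]
tcp_rot: [-3.141, -0.0, 3.007]
contact_force: [-0.8, 0.5, 0.4]
grip_width: 59.6
```

```bash
python3 st.py
```

```text
t 6.175 tcp [607.  176.3 155.4] rpy [-3.141 -0.     3.007] rail -1.42 129.74 F rail -0.86 0.38 0.43 w 59.6
```

Emit:
carry_out --xyz '[[0,0.02,0],[0,0.02,0],[0,0.02,0]]' --dr '[[0,0,0],[0,0,0],[0,0,0]]'

```text
time: 6.55
tool_pos: [607.7, 179.3, 155.8]
tcp_rot: [3.142, 0.0, 3.006]
contact_force: [0.2, 0.8, 0.0]
grip_width: 59.7
```

```bash
python3 st.py
```

```text
t 6.55 tcp [607.7 179.3 155.8] rpy [3.142 0.    3.006] rail -1.2 132.78 F rail 0.06 0.81 0.03 w 59.7
```

Emit:
carry_out --xyz '[[0,0.02,0],[0,0.02,0],[0,0.02,0]]' --dr '[[0,0,0],[0,0,0],[0,0,0]]'

```text
time: 6.92
tool_pos: [608.2, 182.7, 155.9]
tcp_rot: [-3.141, 0.0, 3.006]
contact_force: [-1.3, -1.6, 1.9]
grip_width: 59.5
```

```bash
python3 st.py
```

```text
t 6.925 tcp [608.2 182.7 155.9] rpy [-3.141  0.     3.006] rail -1.17 136.19 F rail -1.11 -1.74 1.9 w 59.5
```

Emit:
carry_out --xyz '[[0,0.02,0],[0,0.02,0],[0,0.02,0]]' --dr '[[0,0,0],[0,0,0],[0,0,0]]'

```text
time: 7.3
tool_pos: [608.7, 186.5, 155.8]
tcp_rot: [3.142, 0.0, 3.006]
contact_force: [-0.5, -1.7, 0.7]
grip_width: 59.7
```

```bash
python3 st.py
```

```text
t 7.3 tcp [608.7 186.5 155.8] rpy [3.142 0.    3.006] rail -1.18 140.08 F rail -0.22 -1.75 0.72 w 59.7
```

As predicted, contact came at about 135.6. The stop is expected near 159.

Emit:
carry_out --xyz '[[0,0.02,0],[0,0.02,0],[0,0.02,0],[0,0.02,0]]' --dr '[[0,0,0],[0,0,0],[0,0,0],[0,0,0]]'

```text
time: 7.8
tool_pos: [609.3, 191.4, 155.7]
tcp_rot: [3.141, -0.0, 3.006]
contact_force: [0.7, -1.9, 1.3]
grip_width: 59.5
```

Emit:
carry_out --xyz '[[0,0.02,0],[0,0.02,0],[0,0.02,0],[0,0.02,0]]' --dr '[[0,0,0],[0,0,0],[0,0,0],[0,0,0]]'

```text
time: 8.3
tool_pos: [609.9, 196.0, 155.8]
tcp_rot: [-3.141, -0.0, 3.006]
contact_force: [-0.6, -2.8, 2.2]
grip_width: 59.6
```

Emit:
carry_out --xyz '[[0,0.02,0],[0,0.02,0],[0,0.02,0]]' --dr '[[0,0,0],[0,0,0],[0,0,0]]'

```text
time: 8.68
tool_pos: [610.5, 199.7, 155.8]
tcp_rot: [3.141, 0.0, 3.006]
contact_force: [-0.2, -1.9, 1.8]
grip_width: 59.6
```

```bash
python3 st.py
```

```text
t 8.675 tcp [610.5 199.7 155.8] rpy [3.141 0.    3.006] rail -1.17 153.35 F rail 0.1 -1.95 1.81 w 59.6
```

Emit:
carry_out --xyz '[[0,0.015,0],[0,0.015,0]]' --dr '[[0,0,0],[0,0,0]]'

```text
time: 8.93
tool_pos: [610.7, 201.4, 155.8]
tcp_rot: [3.141, 0.0, 3.006]
contact_force: [-0.4, -2.4, 4.0]
grip_width: 59.9
```

Emit:
carry_out --xyz '[[0,0.013,0],[0,0.013,0]]' --dr '[[0,0,0],[0,0,0]]'

```text
time: 9.18
tool_pos: [610.9, 203.0, 155.8]
tcp_rot: [3.141, 0.0, 3.006]
contact_force: [-1.0, -1.9, 2.7]
grip_width: 59.9
```

Emit:
carry_out --xyz '[[0,0.012,0]]' --dr '[[0,0,0]]'

```text
time: 9.3
tool_pos: [611.0, 203.7, 155.8]
tcp_rot: [3.141, 0.0, 3.006]
contact_force: [0.1, -2.2, 2.2]
grip_width: 59.5
```

Emit:
carry_out --xyz '[[0,0.01,0]]' --dr '[[0,0,0]]'

```text
time: 9.43
tool_pos: [611.1, 204.3, 155.8]
tcp_rot: [3.141, 0.0, 3.006]
contact_force: [0.4, -2.4, 3.5]
grip_width: 59.8
```

```bash
python3 st.py
```

```text
t 9.425 tcp [611.1 204.3 155.8] rpy [3.141 0.    3.006] rail -1.2 158.03 F rail 0.68 -2.32 3.54 w 59.8
```

Emit:
carry_out --xyz '[[0,0.01,0]]' --dr '[[0,0,0]]'

```text
time: 9.55
tool_pos: [611.1, 204.6, 155.8]
tcp_rot: [-3.141, 0.0, 3.006]
contact_force: [0.2, -4.0, 2.1]
grip_width: 59.6
```

Emit:
carry_out --xyz '[[0,0.01,0]]' --dr '[[0,0,0]]'

```text
time: 9.68
tool_pos: [611.2, 204.8, 155.8]
tcp_rot: [-3.141, -0.0, 3.006]
contact_force: [-0.6, -6.5, 4.4]
grip_width: 59.9
```

Emit:
carry_out --xyz '[[0,0.008,0]]' --dr '[[0,0,0]]'

```text
time: 9.8
tool_pos: [611.2, 204.9, 155.8]
tcp_rot: [-3.14, -0.0, 3.006]
contact_force: [-1.9, -7.2, 4.3]
grip_width: 59.4
```

```bash
python3 st.py
```

```text
t 9.8 tcp [611.2 204.9 155.8] rpy [-3.14  -0.     3.006] rail -1.17 158.65 F rail -0.88 -7.42 4.3 w 59.4
```

The wheel is at its left stop (7.4 N). The stops at 106.0 and 158.6 put its mid-plane at rail y ≈ 132.3. Backing off and lifting, then a look.

Emit:
carry_out --xyz '[[0,-0.08,0],[0,-0.12,0],[0,0,-0.4],[0,0,-0.8],[0,0,0]]' --dr '[[0,0,0],[0,0,0],[0,0,0],[0,0,0],[0,0,0]]'

```text
time: 10.42
tool_pos: [611.3, 194.5, 231.9]
tcp_rot: [3.138, 0.007, 3.006]
contact_force: [0.6, 0.5, -0.2]
grip_width: 59.5
```

Emit:
carry_out --xyz '[[0.3,0,0],[0.5,0,0],[0.5,0,0],[0.53,0,0],[0,0,0]]' --dr '[[0,0,0],[0,0,0],[0,0,0],[0,0,0],[0,0,0]]' --gripper -1

```text
time: 11.05
tool_pos: [498.7, 209.2, 227.1]
tcp_rot: [-3.142, -0.002, 3.007]
contact_force: [0.0, -0.0, -0.9]
grip_width: 14.5
```

Run:
```python
from plant import capture
import cv2
import numpy as np
from st import st
o=st()
a=capture("wrist")["image"];s=capture("scene")["image"]
cv2.imwrite("pics/w4.png",a)
cv2.imwrite("pics/s4.png",cv2.resize(s[180:380,260:440],None,fx=3,fy=3,interpolation=cv2.INTER_CUBIC))
```

```text
t 11.05 tcp [498.7 209.2 227.1] rpy [-3.142e+00 -2.000e-03  3.007e+00] rail -113.19 147.68 F rail 0.05 -0.03 -0.9 w 14.5
```

View pics/w4.png

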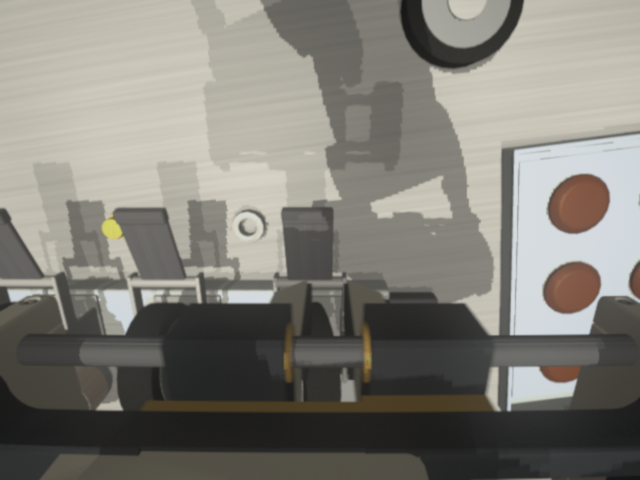

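View pics/s4.png

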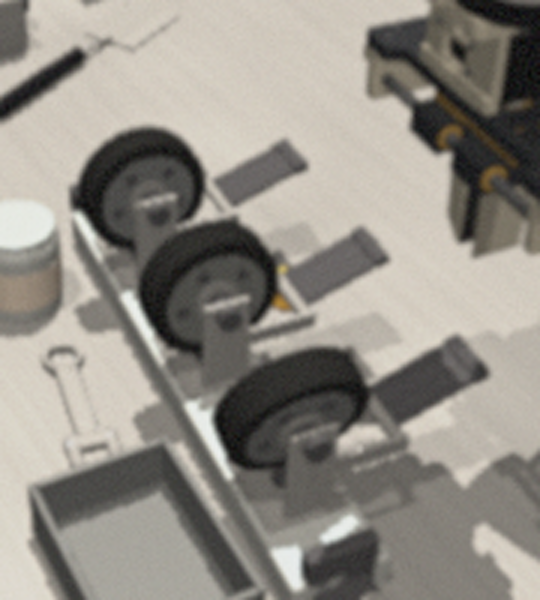

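The picture shows wheel 1 leaning clearly left. Next I centre over its pedal and go down.

Emit:
carry_out --xyz '[[0,-0.257,0],[0,0,0.5],[0,0,0.6],[0,0,0.35],[0,0,0]]' --dr '[[0,0,0],[0,0,0],[0,0,0],[0,0,0],[0,0,0]]'

```text
time: 11.78
tool_pos: [498.3, 192.4, 139.0]
tcp_rot: [-3.14, -0.004, 3.005]
contact_force: [0.3, -0.6, 0.6]
grip_width: 0.3
```

Run:
```python
from plant import capture
import cv2
from st import st
o=st()
a=capture("wrist")["image"];s=capture("scene")["image"]
cv2.imwrite("pics/w5.png",a)
cv2.imwrite("pics/s5.png",cv2.resize(s[180:380,260:440],None,fx=3,fy=3,interpolation=cv2.INTER_CUBIC))
```

```text
t 11.775 tcp [498.3 192.4 139. ] rpy [-3.14  -0.004  3.005] rail -111.36 130.9 F rail 0.36 -0.56 0.64 w 0.3
```

View pics/w5.png

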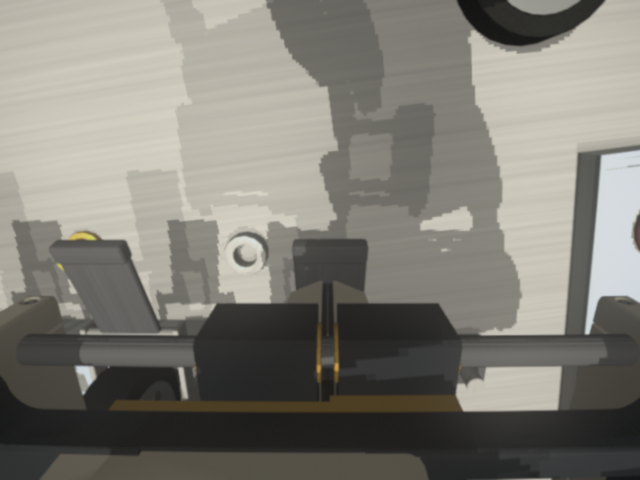

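View pics/s5.png

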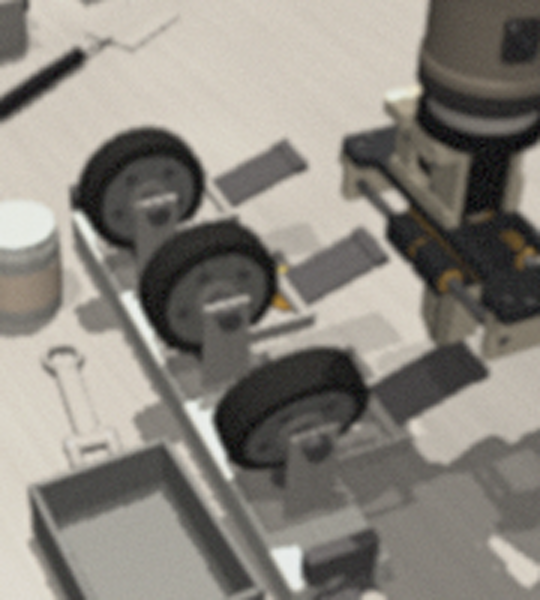

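The pedal is centred under the jaws (column 330 against 328). I'll press slowly now.

Emit:
carry_out --xyz '[[0,0,0.1],[0,0,0.05],[0,0,0.05]]' --dr '[[0,0,0],[0,0,0],[0,0,0]]'

```text
time: 12.25
tool_pos: [498.9, 193.7, 128.8]
tcp_rot: [3.141, 0.0, 3.006]
contact_force: [-0.9, -0.2, 1.0]
grip_width: 0.2
```

Emit:
carry_out --xyz '[[0,0,0.05],[0,0,0.05]]' --dr '[[0,0,0],[0,0,0]]'

```text
time: 12.5
tool_pos: [498.8, 193.7, 122.6]
tcp_rot: [3.141, 0.0, 3.006]
contact_force: [-0.0, 0.7, 0.4]
grip_width: 0.3
```

Emit:
carry_out --xyz '[[0,0,0.05],[0,0,0.05]]' --dr '[[0,0,0],[0,0,0]]'

```text
time: 12.75
tool_pos: [498.8, 193.6, 116.5]
tcp_rot: [3.141, 0.0, 3.006]
contact_force: [0.7, 0.4, 0.6]
grip_width: 0.6
```

Emit:
carry_out --xyz '[[0,0,0.05],[0,0,0.05]]' --dr '[[0,0,0],[0,0,0]]'

```text
time: 13.0
tool_pos: [498.8, 193.7, 110.7]
tcp_rot: [3.141, 0.0, 3.006]
contact_force: [-2.3, -0.4, 3.2]
grip_width: -0.0
```

```bash
python3 st.py
```

```text
t 13.0 tcp [498.8 193.7 110.7] rpy [3.141 0.    3.006] rail -111.06 132.27 F rail -2.23 -0.68 3.25 w -0.0
```

Emit:
carry_out --xyz '[[0,0,0.05],[0,0,0.05]]' --dr '[[0,0,0],[0,0,0]]'

```text
time: 13.25
tool_pos: [498.7, 193.6, 104.6]
tcp_rot: [3.142, -0.0, 3.006]
contact_force: [-1.7, 0.5, 2.7]
grip_width: 0.4
```

Emit:
carry_out --xyz '[[0,0,0.05],[0,0,0.05]]' --dr '[[0,0,0],[0,0,0]]'

```text
time: 13.5
tool_pos: [498.6, 193.6, 98.5]
tcp_rot: [3.142, -0.0, 3.006]
contact_force: [-2.2, -0.3, 2.0]
grip_width: 0.5
```

Emit:
carry_out --xyz '[[0,0,0.04],[0,0,0.04]]' --dr '[[0,0,0],[0,0,0]]'

```text
time: 13.75
tool_pos: [498.6, 193.6, 93.8]
tcp_rot: [-3.142, -0.0, 3.006]
contact_force: [-2.9, 0.2, 4.2]
grip_width: 0.1
```

```bash
python3 st.py
```

```text
t 13.75 tcp [498.6 193.6  93.8] rpy [-3.142 -0.     3.006] rail -111.23 132.18 F rail -2.89 -0.24 4.23 w 0.1
```

Emit:
carry_out --xyz '[[0,0,0.03]]' --dr '[[0,0,0]]'

```text
time: 13.88
tool_pos: [498.7, 193.6, 92.0]
tcp_rot: [3.142, -0.0, 3.006]
contact_force: [-3.0, 0.3, 3.3]
grip_width: 0.7
```

Emit:
carry_out --xyz '[[0,0,0.02]]' --dr '[[0,0,0]]'

```text
time: 14.0
tool_pos: [498.8, 193.6, 90.9]
tcp_rot: [3.142, 0.0, 3.006]
contact_force: [-2.0, 0.4, 3.0]
grip_width: 0.2
```

Emit:
carry_out --xyz '[[0,0,0.02]]' --dr '[[0,0,0]]'

```text
time: 14.12
tool_pos: [498.9, 193.6, 90.3]
tcp_rot: [3.141, 0.0, 3.006]
contact_force: [-5.7, -0.2, 14.3]
grip_width: 0.4
```

Emit:
carry_out --xyz '[[0,0,0.02]]' --dr '[[0,0,0]]'

```text
time: 14.25
tool_pos: [498.9, 193.7, 90.0]
tcp_rot: [3.141, 0.001, 3.006]
contact_force: [-8.4, -0.5, 22.7]
grip_width: 0.6
```

The pedal is on its stop (22 N). Lifting off for a look.

Emit:
carry_out --xyz '[[0,0,-0.1],[0,0,-0.5],[0,0,-0.9],[0.5,0,-0.5],[0.7,0,0],[0.7,0,0],[0.3,0,0],[0,0,0]]' --dr '[[0,0,0],[0,0,0],[0,0,0],[0,0,0],[0,0,0],[0,0,0],[0,0,0],[0,0,0]]'

```text
time: 15.25
tool_pos: [368.1, 211.7, 208.8]
tcp_rot: [3.141, 0.001, 3.007]
contact_force: [0.9, 0.3, -0.3]
grip_width: 0.3
```

Run:
```python
from plant import capture
import cv2,numpy as np
from st import st
o=st()
a=capture("top")["image"];s=capture("scene")["image"]
cv2.imwrite("pics/t6.png",cv2.resize(a[175:305,165:415],None,fx=3.2,fy=3.2,interpolation=cv2.INTER_CUBIC))
cv2.imwrite("pics/s6.png",cv2.resize(s[180:380,260:440],None,fx=3,fy=3,interpolation=cv2.INTER_CUBIC))
```

```text
t 15.25 tcp [368.1 211.7 208.8] rpy [3.141e+00 1.000e-03 3.007e+00] rail -242.97 132.43 F rail 0.88 0.41 -0.29 w 0.3
```

View pics/t6.png

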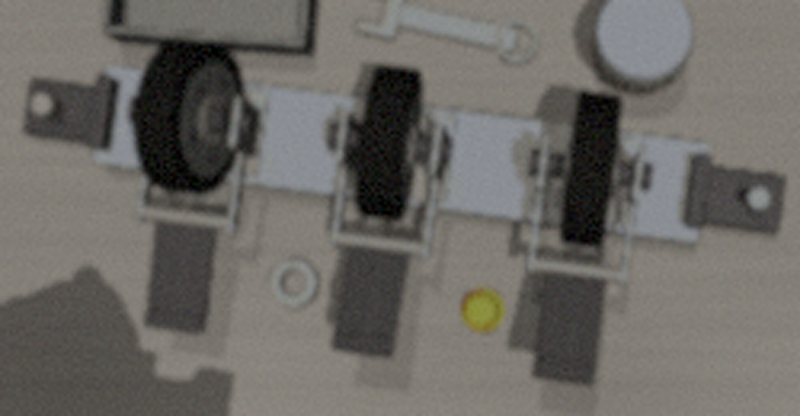

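View pics/s6.png

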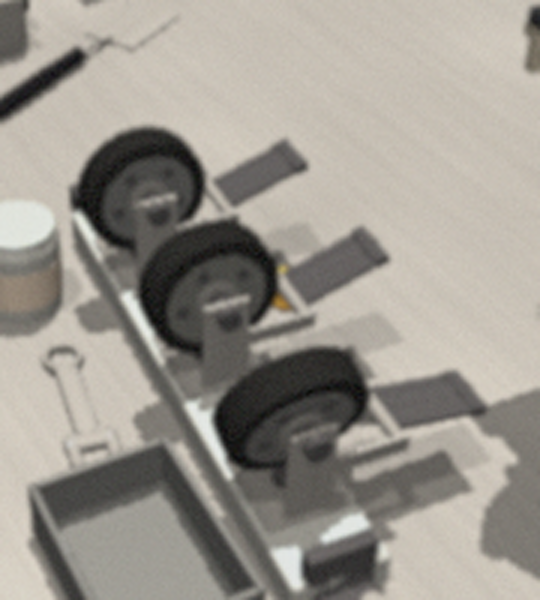

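In the last pictures wheel 1 leans left. Its pedal is down: the outer end dropped from about row 345 to 380 in the scene crop. The other two pedals, the nut and the bush have not moved, and the arm is clear.

```bash
python3 -c "
from plant import close_job
print(close_job())"
```

```text
the job is handed in; nothing more can be done
None
```

The worn wheel is wheel_1, the left-hand one. I left it leaning fully to the left with its brake pedal pressed down, and handed the job in at about 15.3 s.

- **Finding it:** wheel_1 gave way at a steady 2–3 N from its left side. It leaned right until the force rose to 6.5 N at the stop, then left until it rose to 7.4 N. The tool positions at the two stops match about 0.27–0.28 rad each way; I worked this out from the tool travel and did not measure the lean directly. The highest sideways reading on the wheel was about 7.4 N, against the 15 N limit. I did not push the other two wheels, because the first one tried was the worn one.
- **Brake:** the pedal went down at about 3–4 N until the force rose sharply to 23 N at its stop.
- **Last checks:** after lifting off, the top and scene pictures show wheel_1 leaning left with its pedal down. The other two pedals are up, the nut and bush are unmoved, and the robot is clear of everything.
- **Disagreements:** the rail measured 66 × 413 mm in the picture instead of 70 × 420 mm. The scene camera was also about 3–4 mm off the top camera. I corrected for this by contact, which put the wheel's mid-plane at about 132 mm instead of 130 mm. The pedal also met the finger about 10 mm lower than I had reckoned.

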